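Lift the dried sample out of the moisture analyser and hold it level over the catch tray

ROBOT

A 6-joint arm with a two-finger parallel gripper is mounted at the origin on the work surface. World frame = base frame: x ahead of the robot, y to its left, z up, the work surface at z = 0. Lengths are in m, angles in rad, forces in N, time in s.
With the tool pointing down it reaches from about 0.425 to 0.925 m from the base axis. Payload 12.5 kg.
Tool frame: the origin (TCP) lies midway between the tips of the shut fingers; the grasp point (between the pads) lies 19 mm behind it (grasp_offset is the distance from the TCP to the grasp point, in m); z points along the fingers, y is the line along which they close (so a half turn about z gives the same grasp; the last joint's range is limited). The gripper opens to 85 mm and grips with 20 to 120 N. Pads are 22 mm wide; open, the fingers measure 114 mm over their backs; the gripper's body (76 mm by 85 mm) begins 54 mm behind the grasp point. The pads swing forward as they close: fully open they stand 13 mm farther back than shut.
Start: joints at [1.173, 0.491, 1.559, -0, 1.092, -0.106], TCP at [0.18, 0.599, 0.231] pointing down, gripper open.
Joint ranges: [-3.1, 3.1], [-0.84, 2.19], [0.05, 2.79], [-1.13, 4.28], [0.06, 2.93], [-2.69, 2.69]. Speed limits (rad/s): [2.22, 2.22, 2.79, 3.14, 3.14, 3.14].

INTERFACE

Orientations are given as a 3x3 rotation matrix whose columns are the frame's x, y, z axes.
In Python, from workcell import * gives the robot as it stands.
- The arm moves only by the tool apply_moves, never from a script. Its argument "rows" is a list of rows, each an object of numbers: "dx", "dy", "dz": the shift along the tool's x, y, z in units of 60 mm (1.0 is 60 mm); "twist": the turn about the tool's z in units of 90 degrees (1.0 is 90 degrees); "grip": the opening, from 0 (shut) to 1 (fully open). In form: [{"dx": .., "dy": .., "dz": .., "twist": .., "grip": ..}, ...]. A call has exactly 8 rows; each row shifts and turns the commanded pose from where the row before left it, along the tool's axes as they then stand; what a row does not reach is not made up. A row lasts 1/8 s, in which the tool goes at most 62.5 mm and 10.7 degrees, less where a joint would pass 70% of its speed; a pose out of reach is approached as far as the arm can. A call with a number of a shift or a turn outside -1 to 1 is refused whole. A call with a gripper value outside its range is refused whole. The fingers move at their own pace and stop on an object; "squeeze" is the grip in N (left out, the last holds). Time passes only in rows, so rows that do not move let the fingers close, or fill a call up. It gives the time, the measured TCP pose, the force, the opening and the grip force at its end, in the units of the state.
- read_state(): the state, without advancing time (a new reading comes with each control period).
- camera(name): name is "scene" or "top" or "wrist"; returns a dict with "frame" (384x512x3 uint8, blue, green, red), "z_map" (384x512 float32, m along the optical axis (not along the pixel's ray), 0 where there is no reading), "camera_matrix" (3x3 intrinsics, pixels), "rvec" (rotation vector, rad) and "tvec" (3), from world to camera coordinates, as OpenCV has them; the wrist camera has in their place "T_tool_cam" (4x4, takes a point from camera to tool coordinates, whose origin is the TCP and whose axes are the flange's). Camera axes: x right, y down, z forward; pixel columns grow to the right and rows downward; lengths in m; the calibration is good to about 2 mm. A picture is of the moment at which its call begins: read the wrist's pose just before it.
- sign_off(): hands the job in; it is judged then, once.
The state is a dict: "time": time; "joints": joint angles; "qd": joint speeds; "tau": joint torques, N m; "tool_pos": TCP position; "tool_rot": TCP orientation; "contact_force": force on the tool from outside, world axes, zero at the start; "torque": the same for the moment, N m; "width": finger opening in m; "finger_force": force on a finger pad.
Only numpy, scipy, OpenCV 4.12 (cv2) and the standard library are available. Lean on these libraries where they do the work, as an engineer would, in place of code of your own. Each camera call takes 0.05 s, during which the arm holds its last target. There are 200 camera calls.

TASK

The drying run is over. Slide the round steel catch tray along the bench, without lifting it, until it stands wholly inside the round white line; then lift the sample pan straight up out of the moisture analyser by its handle, with the tablet lying on it, bring it level over the middle of the tray and hold it still there, its underside about a hand's breadth (10 cm) above the bench or a little more. Finish while still holding it in the air: do not set it down or let go; keep the tablet on the pan and leave the bottle, the jar and the spoon where they are.

Things in the scene. Friction and masses are not known exactly. Their poses are not given: they have to be found in the camera images.
- outline: Round white line, 5 mm wide, inner radius 95 mm, outer 100 mm, marked flat on the black bench. Fixed. Origin: its centre, at bench height.
- tray: Loose round shallow tray of bare steel, open above: 150 mm across the rim, 144 mm across the foot, 25 mm high, wall 4 mm, floor 4 mm thick (inside about 136 mm across), about 0.35 kg. It slides on the bench. Origin: centre of its underside.
- analyser: Off-white moisture analyser, fixed, to the right of the outline: base 200 (x) by 360 mm (y), steel deck 55 mm above the bench, keys at its +y end. Its open hood, 200 mm wide, stands at its -y end, about 130 mm from the pan axis (170 mm at its top), up to 245 mm above the bench. A loose-fitting steel guard ring round the pan: inner radius 57 mm, top at 65 mm. Origin: underside, below the pan axis.
- pan: Loose round aluminium pan, 96 mm across, 10 mm rim, floor 3 mm thick, about 0.18 kg, resting in the guard ring, underside 59 mm above the bench. A 6 mm wire arch spans it along its own x; at the top of the arch is a black flat-sided grip, 50 mm long (pan x), 10 wide (pan y), 14 high, its centre 50 mm above the underside, on the pan axis. Origin: centre of its underside.
- tablet: Hard brown dried sample tablet, disc of 26 mm diameter and 8 mm height, 15 g, lying loose on the pan's floor within about 10 mm of its middle, under the grip. Origin: centre of its underside.
- bottle: Bystander: white plastic bottle, 64 mm across, 170 mm high, upright. Origin: centre of its underside.
- jar: Bystander: amber glass jar, 60 mm across, 70 mm high, upright. Origin: centre of its underside.
- spoon: Bystander: steel sampling spoon 170 mm long, lying on the bench. Origin: near its middle; its x axis runs along it.
Not all that is in view belongs to the job. What is meant by the pan is not brown or pink, and is the smaller of those in its own colour.

How it is judged:
By the outcome, as a careful person would: the job done as asked, in the order asked, and still so for the second after the job is handed in, while the arm keeps its last pose, push and grip.
It also fails if it takes over 64 s, if anything falls off the work surface, if the arm or the gripper's body presses on something with over 40 N, if the wrist force passes 120 N, or if a joint passes its speed limit or range.

## Working session

There is one attempt and no reset: what is moved stays moved. The work goes in short steps, Python scripts to look and compute and a tool call to move; the robot and the scene stay as the last step left them, time stands still between calls to the robot, and variables do not carry over. Pictures are saved under pics/ and viewed, at most 10 in all, crops included, and the job is handed in when it is done.

Besides the shell and the picture viewer there is one more tool, called by a JSON object that holds its "name" and its "arguments", one argument or row to a line. apply_moves: Moves the arm, as the interface text tells. Shifts and turns lie within -1 to 1; 1 stands for 60 mm of shift or 90 degrees of turn. Its arguments: {"type":"object","properties":{"rows":{"type":"array","items":{"type":"object","properties":{"dx":{"type":"number"},"dy":{"type":"number"},"dz":{"type":"number"},"twist":{"type":"number"},"grip":{"type":"number"}}}},"squeeze":{"type":"number"}},"required":["rows"]}

```bash
mkdir -p pics; cat > h.py <<'E'
from workcell import *
import numpy as np, cv2
def cam(n):
    s=read_state(); c=camera(n); K=c["camera_matrix"]
    if n=="wrist":
        T=np.eye(4); T[:3,:3]=np.array(s["tool_rot"]).reshape(3,3); T[:3,3]=s["tool_pos"]
        M=T@np.array(c["T_tool_cam"]); R=M[:3,:3]; o=M[:3,3]
    else:
        Rc=cv2.Rodrigues(np.array(c["rvec"],float))[0]; R=Rc.T; o=-Rc.T@np.array(c["tvec"],float).ravel()
    return c["frame"],c["z_map"],np.array(K),R,o
def ray(K,R,o,u,v,z):
    d=R@np.linalg.solve(K,[u,v,1.]); return o+d*(z-o[2])/d[2]
def cloud(zm,K,R,o):
    v,u=np.mgrid[:zm.shape[0],:zm.shape[1]]
    p=np.stack([(u-K[0,2])/K[0,0]*zm,(v-K[1,2])/K[1,1]*zm,zm],-1)
    P=p@R.T+o; P[zm==0]=np.nan; return P
E
python3 - <<'E'
from h import *
s=read_state(); print(s)
ims=[]
for n in("scene","top"):
    f,z,K,R,o=cam(n); np.savez(n+".npz",f=f,z=z,K=K,R=R,o=o); print(n,o,K[0,0]); 
    cv2.imwrite(f"pics/{n}1.png",cv2.resize(f,(768,576)))
E
```

```text
{'time': 0.0, 'joints': array([ 1.17338850e+00,  4.91571541e-01,  1.55946696e+00,  9.90776595e-06,
        1.09168390e+00, -1.05571373e-01]), 'qd': array([-0.00020189,  0.00097691,  0.00055048,  0.00093248,  0.00100243,
        0.00019885]), 'tau': array([-3.05780559e-03, -6.18444943e+01, -2.61593395e+01, -1.81035998e-04,
        4.01528785e-03,  1.54380285e-06]), 'tool_pos': array([0.17968942, 0.59837298, 0.23071426]), 'tool_rot': array([[-9.57715778e-01,  2.87715642e-01, -4.45355642e-04],
       [ 2.87715959e-01,  9.57715223e-01, -1.03830770e-03],
       [ 1.27786513e-04, -1.12253959e-03, -9.99999362e-01]]), 'contact_force': array([-0.09261421,  0.52698808, -0.1337543 ]), 'torque': array([ 0.00769   ,  0.0060084 , -0.00701936]), 'finger_force': 0.0, 'width': 0.08537471712140743}
scene [ 1.05788778 -0.15470086  0.92868142] 371.6515346289942
top [0.48963458 0.0229965  1.0792593 ] 379.4029934487477
```

View pics/scene1.png

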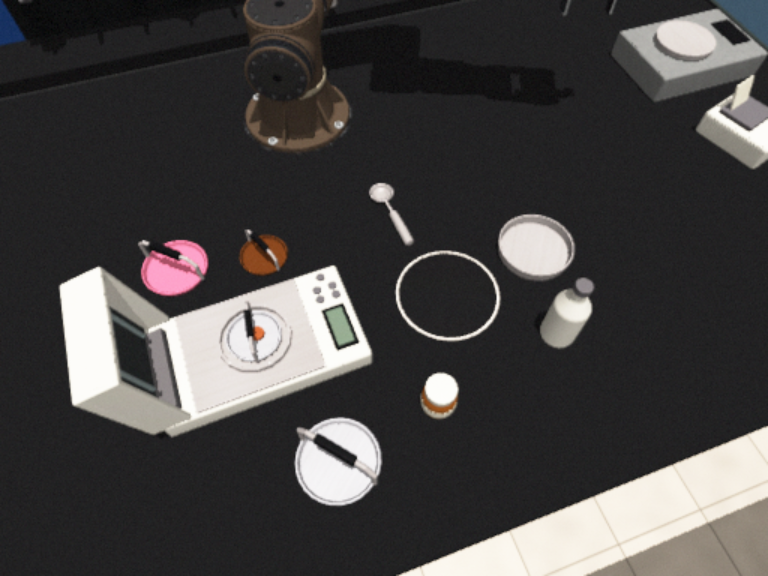

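View pics/top1.png

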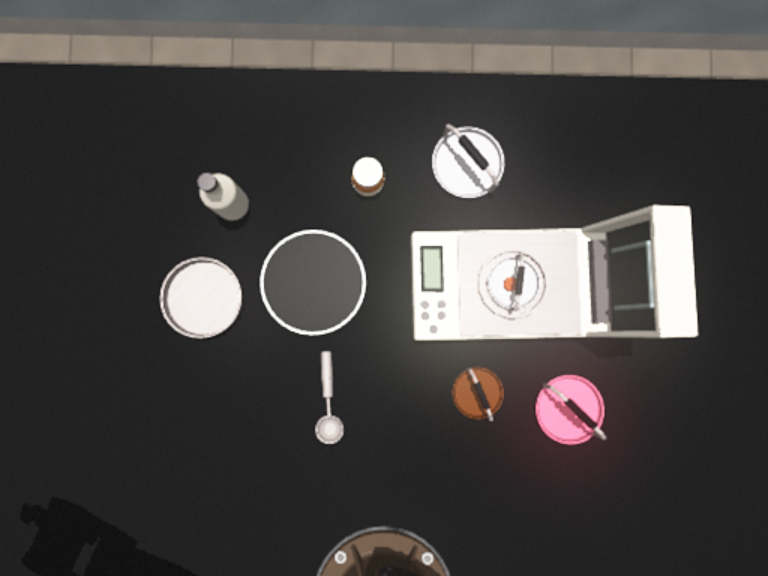

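Candidates, in the top view at 768x576: silver pan in the analyser (512,285), larger silver pan (468,162), brown (478,393) and pink (570,410). The one in the guard ring fits: it is silver, the smaller of the two silver ones, and carries the tablet. I'll confirm that in a crop and measure.

```bash
python3 - <<'E'
from h import *
d=np.load("top.npz"); f,z,K,R,o=[d[k] for k in("f","z","K","R","o")]
g=cv2.cvtColor(f,cv2.COLOR_BGR2GRAY); P=cloud(z,K,R,o)
s=1.5
def contours(m):
    return cv2.findContours(m.astype(np.uint8),cv2.RETR_EXTERNAL,cv2.CHAIN_APPROX_NONE)[0]
for c in contours(g>110):
    if cv2.contourArea(c)<100: continue
    (u,v),r=cv2.minEnclosingCircle(c); mz=np.zeros(g.shape,np.uint8); cv2.drawContours(mz,[c],-1,1,-1)
    zz=np.nanpercentile(P[mz>0][:,2],95)
    print("c",np.round([u*s,v*s,r*s]),"zmax",zz.round(3), "z0",ray(K,R,o,u,v,0)[:2].round(3),"z.025",ray(K,R,o,u,v,.025)[:2].round(3),"r",(r/K[0,0]*o[2]).round(3))
# grip: dark points near analyser pan above z .09
m=(P[...,2]>.098)&(np.hypot(*np.moveaxis(P[...,:2]-ray(K,R,o,512/s,285/s,.06)[:2],-1,0))<.06)
q=P[m]; print("grip",len(q),np.nanmedian(q,0)); 
if len(q)>5:
    w,V=np.linalg.eigh(np.cov(q[:,:2].T)); print(V[:,1],np.sqrt(w)*3.46, q.min(0),q.max(0))
# heights for bottle, jar, hood
for n,(u,v) in dict(bottle=(208,182),jar=(367,168),deck1=(440,240),hood=(675,270)).items(): print(n,P[int(v/s),int(u/s)].round(3))
m=(P[...,2]>.05)&(P[...,2]<.06); q=P[m]; print("deck",cv2.minAreaRect(q[:,:2].astype(np.float32)))
a=f[150:230,270:410]; d=np.load("scene.npz"); b=d["f"][180:260,110:250]
cv2.imwrite("pics/crop.png",cv2.resize(np.hstack([a,b]),None,fx=2.8,fy=2.8,interpolation=cv2.INTER_CUBIC))
E
```

```text
c [573. 413.  40.] zmax 0.073 z0 [ 0.34  -0.352] z.025 [ 0.344 -0.344] r 0.076
c [472. 394.  20.] zmax 0.005 z0 [ 0.372 -0.161] z.025 [ 0.375 -0.157] r 0.039
c [480. 388.  22.] zmax 0.047 z0 [ 0.384 -0.177] z.025 [ 0.386 -0.172] r 0.042
c [328. 397.  46.] zmax 0.019 z0 [0.363 0.109] z.025 [0.365 0.107] r 0.087
c [200. 296.  41.] zmax 0.023 z0 [0.546 0.356] z.025 [0.545 0.348] r 0.078
c [312. 282.  53.] zmax 0.002 z0 [0.578 0.144] z.025 [0.576 0.141] r 0.101
c [555. 280. 153.] zmax 0.235 z0 [ 0.591 -0.319] z.025 [ 0.588 -0.311] r 0.29
c [221. 194.  29.] zmax 0.169 z0 [0.743 0.322] z.025 [0.737 0.316] r 0.054
c [368. 173.  17.] zmax 0.071 z0 [0.79  0.043] z.025 [0.783 0.042] r 0.033
c [467. 158.  40.] zmax 0.08 z0 [ 0.824 -0.149] z.025 [ 0.817 -0.145] r 0.075
c [383.  55. 384.] zmax -0.744 z0 [1.027 0.017] z.025 [1.015 0.017] r 0.728
grip 139 [ 0.57752229 -0.22329397  0.11167842]
[-0.99450328  0.10470544] [0.00939926 0.08735619] [ 0.52907142 -0.23120777  0.09868784] [ 0.62599868 -0.21714078  0.11768835]
bottle [0.724 0.299 0.17 ]
jar [0.781 0.045 0.067]
deck1 [ 0.655 -0.092  0.051]
hood [ 0.587 -0.428  0.231]
deck ((0.5066202282905579, -0.12014263868331909), (0.7372778058052063, 0.6436951160430908), 22.874448776245117)
```

View pics/crop.png

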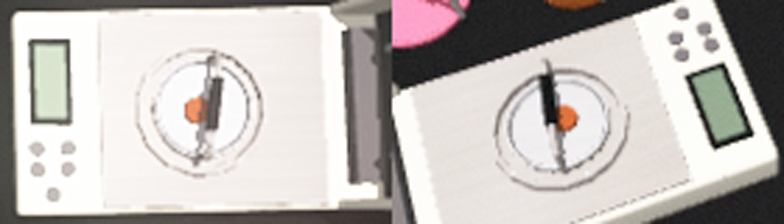

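The crop confirms it: the silver pan with the tablet sits in the guard ring, its black grip lying nearly along world x (left half ~(214,105), right half ~(548,100)). Measured centres: tray (0.545, 0.348), outline (0.577, 0.144), grip (0.578, -0.223). I'll push the tray from inside against its leading wall, which keeps it stable. First I go above it.

{"name": "apply_moves", "arguments": {
  "rows": [
    {"twist": -0.06,"grip": 0},
    {"twist": -0.06,"grip": 0},
    {"dx": -0.81,"dy": -0.44,"grip": 0},
    {"dx": -0.81,"dy": -0.44,"grip": 0},
    {"dx": -0.81,"dy": -0.44,"grip": 0},
    {"dx": -0.81,"dy": -0.44,"grip": 0},
    {"dx": -0.81,"dy": -0.44,"dz": 0.25,"grip": 0},
    {"dx": -0.81,"dy": -0.44,"dz": 0.25,"grip": 0}
  ]
}}

```text
invalid input
```

{"name": "apply_moves", "arguments": {
  "rows": [
    {"dx": -0.81,"dy": -0.44,"dz": 0.25,"grip": 0},
    {"dx": -0.81,"dy": -0.44,"dz": 0.25,"grip": 0},
    {"grip": 0},
    {"grip": 0},
    {"grip": 0},
    {"grip": 0},
    {"grip": 0},
    {"grip": 0}
  ]
}}

```text
invalid input
```

```bash
python3 - <<'E'
from h import *
s=read_state(); print(s['tool_pos'],s['tool_rot'],s['time'],s['width'])
f,z,K,R,o=cam("wrist"); P=cloud(z,K,R,o); print(o)
cv2.imwrite("pics/w1.png",f)
m=(P[...,2]>.018)&(P[...,2]<.03)&(np.hypot(P[...,0]-.545,P[...,1]-.348)<.1); q=P[m][:,:2]
A=np.c_[2*q,np.ones(len(q))]; x=np.linalg.lstsq(A,(q**2).sum(1),rcond=None)[0]; print("rim",len(q),x[:2],np.sqrt(x[2]+x[:2]@x[:2]))
E
```

```text
[0.17969577 0.59838004 0.23078605] [[-9.57724935e-01  2.87685219e-01 -4.03902249e-04]
 [ 2.87685479e-01  9.57724480e-01 -9.40626868e-04]
 [ 1.16222625e-04 -1.01705862e-03 -9.99999476e-01]] 0.1 0.08558134059275142
[0.10489874 0.62025615 0.37299027]
rim 0 [0. 0.] 0.0
```

View pics/w1.png

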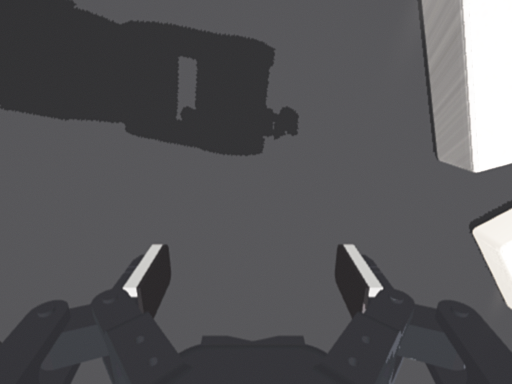

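The picture shows only the bench at the start pose, so both calls were refused and nothing moved. I'll retry with every field given.

{"name": "apply_moves", "arguments": {
  "rows": [
    {"dx": 0,"dy": 0,"dz": 0,"twist": -0.06,"grip": 0},
    {"dx": 0,"dy": 0,"dz": 0,"twist": -0.06,"grip": 0},
    {"dx": -0.81,"dy": -0.44,"dz": 0,"twist": 0,"grip": 0},
    {"dx": -0.81,"dy": -0.44,"dz": 0,"twist": 0,"grip": 0},
    {"dx": -0.81,"dy": -0.44,"dz": 0,"twist": 0,"grip": 0},
    {"dx": -0.81,"dy": -0.44,"dz": 0,"twist": 0,"grip": 0},
    {"dx": -0.81,"dy": -0.44,"dz": 0.25,"twist": 0,"grip": 0},
    {"dx": -0.81,"dy": -0.44,"dz": 0.25,"twist": 0,"grip": 0}
  ],
  "squeeze": 30
}}

```text
time: 1.15
tool_pos: [0.4548, 0.4098, 0.2009]
tool_rot: [[-0.995, 0.103, 0.0], [0.103, 0.995, 0.0], [-0.0, 0.0, -1.0]]
contact_force: [0.8, -0.5, -0.5]
width: -0.0
finger_force: 0.0
```

{"name": "apply_moves", "arguments": {
  "rows": [
    {"dx": -0.81,"dy": -0.44,"dz": 0.25,"twist": 0,"grip": 0},
    {"dx": -0.81,"dy": -0.44,"dz": 0.25,"twist": 0,"grip": 0},
    {"dx": 0,"dy": 0,"dz": 0,"twist": 0,"grip": 0},
    {"dx": 0,"dy": 0,"dz": 0,"twist": 0,"grip": 0},
    {"dx": 0,"dy": 0,"dz": 0,"twist": 0,"grip": 0},
    {"dx": 0,"dy": 0,"dz": 0,"twist": 0,"grip": 0},
    {"dx": 0,"dy": 0,"dz": 0,"twist": 0,"grip": 0},
    {"dx": 0,"dy": 0,"dz": 0,"twist": 0,"grip": 0}
  ],
  "squeeze": 30
}}

```text
time: 2.15
tool_pos: [0.5445, 0.3487, 0.1715]
tool_rot: [[-0.995, 0.103, 0.0], [0.103, 0.995, 0.0], [-0.0, 0.0, -1.0]]
contact_force: [0.2, 0.0, -0.1]
width: -0.0003
finger_force: 0.0
```

```bash
cat > m.py <<'E'
from h import *
s=read_state(); print(np.round(s['tool_pos'],4),s['time'])
def fit(q):
    for _ in range(6):
        A=np.c_[2*q,np.ones(len(q))]; x=np.linalg.lstsq(A,(q**2).sum(1),rcond=None)[0]; r=np.sqrt(x[2]+x[:2]@x[:2])
        e=abs(np.hypot(*(q-x[:2]).T)-r); q=q[e<max(.006,np.percentile(e,90))]
    return len(q),x[:2].round(4),r.round(4)
for n in("scene","top"):
    f,z,K,R,o=cam(n); P=cloud(z,K,R,o); g=cv2.cvtColor(f,cv2.COLOR_BGR2GRAY)
    a=P[...,:2]; m=(P[...,2]>.017)&(P[...,2]<.035)&(a[...,0]>.4)&(a[...,0]<.68)&(a[...,1]>.02)&(a[...,1]<.46)
    print(n,"rim z",fit(a[m]))
    m=(g>130)&(P[...,2]<.008)&(abs(np.hypot(a[...,0]-.577,a[...,1]-.144)-.0975)<.012)
    print(n,"line",fit(a[m]))
E
python3 m.py
```

```text
[0.5445 0.3487 0.1715] 2.15
scene rim z (216, array([0.4916, 0.2581]), np.float64(0.1595))
scene line (465, array([0.5804, 0.1432]), np.float64(0.0972))
top rim z (142, array([0.531 , 0.2339]), np.float64(0.1578))
top line (618, array([0.5788, 0.1439]), np.float64(0.0971))
```

{"name": "apply_moves", "arguments": {
  "rows": [
    {"dx": 0,"dy": 0,"dz": 0.6,"twist": -0.085,"grip": 0},
    {"dx": 0,"dy": 0,"dz": 0.6,"twist": -0.085,"grip": 0},
    {"dx": 0,"dy": 0,"dz": 0.6,"twist": 0,"grip": 0},
    {"dx": 0,"dy": 0,"dz": 0.4,"twist": 0,"grip": 0},
    {"dx": 0,"dy": 0,"dz": 0.3,"twist": 0,"grip": 0},
    {"dx": 0,"dy": 0,"dz": 0.14,"twist": 0,"grip": 0},
    {"dx": 0,"dy": 0,"dz": 0,"twist": 0,"grip": 0},
    {"dx": 0,"dy": 0,"dz": 0,"twist": 0,"grip": 0}
  ],
  "squeeze": 30
}}

```text
time: 3.25
tool_pos: [0.5451, 0.3487, 0.0138]
tool_rot: [[-0.987, -0.163, 0.001], [-0.163, 0.987, 0.001], [-0.001, 0.0, -1.0]]
contact_force: [0.1, 0.5, -0.1]
width: 0.0
finger_force: 0.0
```

{"name": "apply_moves", "arguments": {
  "rows": [
    {"dx": 0,"dy": -0.25,"dz": 0,"twist": 0,"grip": 0},
    {"dx": 0,"dy": -0.25,"dz": 0,"twist": 0,"grip": 0},
    {"dx": 0,"dy": -0.2,"dz": 0,"twist": 0,"grip": 0},
    {"dx": 0,"dy": -0.15,"dz": 0,"twist": 0,"grip": 0},
    {"dx": 0,"dy": -0.15,"dz": 0,"twist": 0,"grip": 0},
    {"dx": 0,"dy": -0.2,"dz": 0,"twist": 0,"grip": 0},
    {"dx": 0,"dy": -0.25,"dz": 0,"twist": 0,"grip": 0},
    {"dx": 0,"dy": -0.25,"dz": 0,"twist": 0,"grip": 0}
  ],
  "squeeze": 30
}}

```text
time: 4.25
tool_pos: [0.5615, 0.2469, 0.0129]
tool_rot: [[-0.987, -0.163, 0.0], [-0.163, 0.987, 0.0], [-0.0, 0.0, -1.0]]
contact_force: [-0.3, 3.0, 0.3]
width: 0.0001
finger_force: 1.1
```

{"name": "apply_moves", "arguments": {
  "rows": [
    {"dx": 0,"dy": -0.25,"dz": 0,"twist": 0,"grip": 0},
    {"dx": 0,"dy": -0.25,"dz": 0,"twist": 0,"grip": 0},
    {"dx": 0,"dy": -0.25,"dz": 0,"twist": 0,"grip": 0},
    {"dx": 0,"dy": -0.25,"dz": 0,"twist": 0,"grip": 0},
    {"dx": 0,"dy": -0.25,"dz": 0,"twist": 0,"grip": 0},
    {"dx": 0,"dy": -0.25,"dz": 0,"twist": 0,"grip": 0},
    {"dx": 0,"dy": -0.2,"dz": 0,"twist": 0,"grip": 0},
    {"dx": 0,"dy": 0,"dz": 0,"twist": 0,"grip": 0}
  ],
  "squeeze": 30
}}

```text
time: 5.25
tool_pos: [0.5782, 0.1461, 0.0129]
tool_rot: [[-0.987, -0.162, -0.0], [-0.162, 0.987, -0.0], [0.0, -0.0, -1.0]]
contact_force: [-1.0, 1.3, -0.2]
width: -0.0001
finger_force: 0.0
```

```bash
python3 m.py; python3 - <<'E'
from h import *
for n in ("scene","top"):
    f,z,K,R,o=cam(n); np.savez(n+"2.npz",f=f,z=z,K=K,R=R,o=o)
f1=np.load("scene2.npz")["f"]; 
cv2.imwrite("pics/s2.png",np.hstack([cv2.resize(f1[120:270,200:400],(400,300)),cv2.resize(f[110:260,90:290],(400,300))]))
E
```

```text
[0.5782 0.1461 0.0129] 5.25
scene rim z (170, array([0.5273, 0.172 ]), np.float64(0.1119))
scene line (382, array([0.58  , 0.1437]), np.float64(0.0976))Traceback (most recent call last):
  File "m.py", line 11, in <module>
    print(n,"rim z",fit(a[m]))
                    ~~~^^^^^^
  File "m.py", line 6, in fit
    e=abs(np.hypot(*(q-x[:2]).T)-r); q=q[e<max(.006,np.percentile(e,90))]
                                                    ~~~~~~~~~~~~~^^^^^^
    return _quantile_unchecked(
        a, q, axis, out, overwrite_input, method, keepdims, weights)
    return _ureduce(a,
                    func=_quantile_ureduce_func,
    ...<5 lines>...
                    overwrite_input=overwrite_input,
                    method=method)
    r = func(a, **kwargs)
    result = _quantile(arr,
                       quantiles=q,
    ...<2 lines>...
                       out=out,
                       weights=wgt)
    slices_having_nans = np.isnan(arr[-1, ...])
                                  ~~~^^^^^^^^^
IndexError: index -1 is out of bounds for axis 0 with size 0
```

View pics/s2.png

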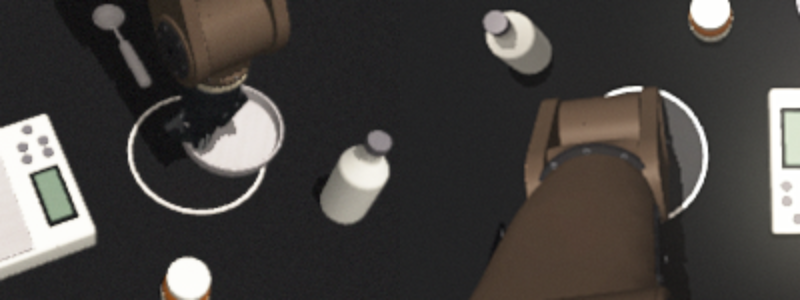

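The picture shows the tray about 55 mm short, on course for the ring (left panel, tray at ~(237,130)). One more push, then I back off and lift.

{"name": "apply_moves", "arguments": {
  "rows": [
    {"dx": 0,"dy": -0.2,"dz": 0,"twist": 0,"grip": 0},
    {"dx": 0,"dy": -0.25,"dz": 0,"twist": 0,"grip": 0},
    {"dx": 0,"dy": -0.25,"dz": 0,"twist": 0,"grip": 0},
    {"dx": 0,"dy": -0.15,"dz": 0,"twist": 0,"grip": 0},
    {"dx": 0,"dy": 0,"dz": 0,"twist": 0,"grip": 0},
    {"dx": 0,"dy": 0,"dz": 0,"twist": 0,"grip": 0},
    {"dx": 0,"dy": 0.3,"dz": 0,"twist": 0,"grip": 0},
    {"dx": 0,"dy": 0,"dz": 0,"twist": 0,"grip": 0}
  ],
  "squeeze": 30
}}

```text
time: 6.45
tool_pos: [0.5829, 0.1164, 0.0129]
tool_rot: [[-0.986, -0.165, -0.0], [-0.165, 0.986, 0.0], [0.0, 0.0, -1.0]]
contact_force: [-0.2, 0.4, -0.8]
width: -0.0002
finger_force: 0.0
```

{"name": "apply_moves", "arguments": {
  "rows": [
    {"dx": 0,"dy": 0,"dz": -0.5,"twist": 0,"grip": 0},
    {"dx": 0,"dy": 0,"dz": -0.8,"twist": 0,"grip": 0},
    {"dx": 0,"dy": 0,"dz": -0.8,"twist": 0,"grip": 0},
    {"dx": 0,"dy": 0,"dz": -0.8,"twist": 0,"grip": 0},
    {"dx": 0,"dy": -0.8,"dz": 0,"twist": 0.085,"grip": 1},
    {"dx": 0,"dy": -0.8,"dz": 0,"twist": 0.085,"grip": 1},
    {"dx": 0,"dy": -0.8,"dz": 0,"twist": 0,"grip": 1},
    {"dx": 0,"dy": -0.8,"dz": 0,"twist": 0,"grip": 1}
  ],
  "squeeze": 30
}}

```text
time: 7.45
tool_pos: [0.5825, -0.0772, 0.1869]
tool_rot: [[-0.995, 0.102, 0.0], [0.102, 0.995, 0.0], [-0.0, 0.0, -1.0]]
contact_force: [0.3, -0.9, 0.1]
width: 0.072
finger_force: 0.0
```

{"name": "apply_moves", "arguments": {
  "rows": [
    {"dx": 0,"dy": -0.8,"dz": 0,"twist": 0,"grip": 1},
    {"dx": 0,"dy": -0.5,"dz": 0,"twist": 0,"grip": 1},
    {"dx": 0,"dy": 0,"dz": 0,"twist": 0,"grip": 1},
    {"dx": 0,"dy": 0,"dz": 0,"twist": 0,"grip": 1},
    {"dx": 0,"dy": 0,"dz": 0,"twist": 0,"grip": 1},
    {"dx": 0,"dy": 0,"dz": 0,"twist": 0,"grip": 1},
    {"dx": 0,"dy": 0,"dz": 0,"twist": 0,"grip": 1},
    {"dx": 0,"dy": 0,"dz": 0,"twist": 0,"grip": 1}
  ],
  "squeeze": 30
}}

```text
time: 8.45
tool_pos: [0.5747, -0.1536, 0.1869]
tool_rot: [[-0.995, 0.103, 0.0], [0.103, 0.995, 0.0], [-0.0, 0.0, -1.0]]
contact_force: [0.4, 1.3, 0.0]
width: 0.0855
finger_force: 0.0
```

```bash
python3 - <<'E'
from h import *
s=read_state(); print(np.round(s['tool_pos'],4),s['time'])
L=[]
for n in ("scene","top","wrist"):
    f,z,K,R,o=cam(n); np.savez(n+"3.npz",f=f,z=z,K=K,R=R,o=o); L.append(f); P=cloud(z,K,R,o)
    if n=="wrist": print("cam",o)
    a=P[...,:2]; m=(P[...,2]>.016)&(P[...,2]<.035)&(np.hypot(a[...,0]-.579,a[...,1]-.144)<.1); q=a[m].astype(np.float32)
    if len(q)>20: print(n,len(q),"tray circle",cv2.minEnclosingCircle(q))
    m=(P[...,2]>.105)&(P[...,2]<.125)&(np.hypot(a[...,0]-.578,a[...,1]+.223)<.045); q=P[m]
    if len(q)>5: print(n,"grip",len(q),q.mean(0).round(4),cv2.minAreaRect(q[:,:2].astype(np.float32)))
a,b,c=L
cv2.imwrite("pics/s3.png",np.vstack([np.hstack([cv2.resize(a[120:270,200:400],(400,300)),cv2.resize(b[110:260,90:290],(400,300))]),cv2.resize(c,(400,300)).repeat(2,1)[:,:800]]))
E
```

```text
[ 0.5747 -0.1536  0.1869] 8.45
scene 367 tray circle ((0.5762097835540771, 0.15058833360671997), 0.07637636363506317)
scene grip 118 [ 0.5822 -0.2238  0.1151] ((0.5778838992118835, -0.2239348441362381), (0.01019689068198204, 0.08632789552211761), 84.2520980834961)
top 295 tray circle ((0.5740427374839783, 0.1492096185684204), 0.07473578304052353)
cam [ 0.49690039 -0.14669621  0.32906251]
wrist 1059 tray circle ((0.5797667503356934, 0.12422532588243484), 0.0695524662733078)
wrist grip 1157 [ 0.5767 -0.2231  0.1131] ((0.5791676640510559, -0.22447428107261658), (0.010580132715404034, 0.08701466768980026), 83.64905548095703)
```

View pics/s3.png

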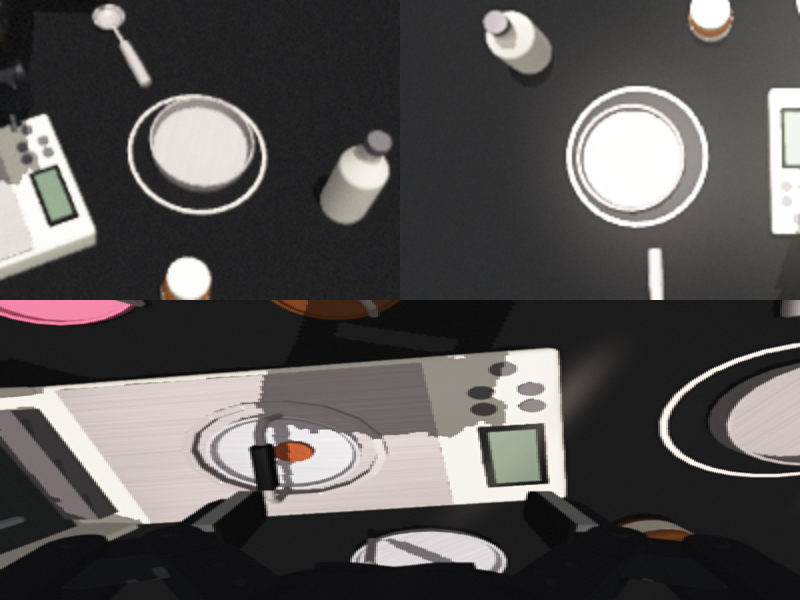

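The tray stands at about (0.575, 0.150), inside the line with at least 13 mm to spare all round (top panel, white disc at (633,157)). The wrist view shows the grip at (262,467). Next I go over the grip and down.

{"name": "apply_moves", "arguments": {
  "rows": [
    {"dx": -0.09,"dy": -0.58,"dz": 0,"twist": 0,"grip": 1},
    {"dx": -0.1,"dy": -0.58,"dz": 0,"twist": 0,"grip": 1},
    {"dx": 0,"dy": 0,"dz": 0,"twist": 0,"grip": 1},
    {"dx": 0,"dy": 0,"dz": 0.5,"twist": 0,"grip": 1},
    {"dx": 0,"dy": 0,"dz": 0.5,"twist": 0,"grip": 1},
    {"dx": 0,"dy": 0,"dz": 0.4,"twist": 0,"grip": 1},
    {"dx": 0,"dy": 0,"dz": 0.2,"twist": 0,"grip": 1},
    {"dx": 0,"dy": 0,"dz": 0,"twist": 0,"grip": 1}
  ],
  "squeeze": 30
}}

```text
time: 9.6
tool_pos: [0.5787, -0.2237, 0.0905]
tool_rot: [[-0.995, 0.103, -0.001], [0.103, 0.995, 0.001], [0.001, 0.001, -1.0]]
contact_force: [-0.0, 0.2, 0.3]
width: 0.0853
finger_force: 0.0
```

{"name": "apply_moves", "arguments": {
  "rows": [
    {"dx": 0,"dy": 0,"dz": 0,"twist": 0,"grip": 0.7},
    {"dx": 0,"dy": 0,"dz": 0,"twist": 0,"grip": 0.5},
    {"dx": 0,"dy": 0,"dz": 0,"twist": 0,"grip": 0.4},
    {"dx": 0,"dy": 0,"dz": 0,"twist": 0,"grip": 0.3},
    {"dx": 0,"dy": 0,"dz": 0,"twist": 0,"grip": 0.25},
    {"dx": 0,"dy": 0,"dz": 0,"twist": 0,"grip": 0.25},
    {"dx": 0,"dy": 0,"dz": 0,"twist": 0,"grip": 0.25},
    {"dx": 0,"dy": 0,"dz": 0,"twist": 0,"grip": 0.25}
  ],
  "squeeze": 30
}}

```text
time: 10.6
tool_pos: [0.5789, -0.2242, 0.0908]
tool_rot: [[-0.995, 0.103, 0.0], [0.103, 0.995, 0.0], [0.0, 0.0, -1.0]]
contact_force: [1.2, 0.1, 0.3]
width: 0.021
finger_force: 0.0
```

```bash
python3 - <<'E'
from h import *
s=read_state(); print(np.round(s['tool_pos'],4),s['time'],s['width'])
f,z,K,R,o=cam("wrist"); 
cv2.imwrite("pics/w4.png",f)
E
```

```text
[ 0.5789 -0.2242  0.0908] 10.6 0.021046757928587515
```

View pics/w4.png

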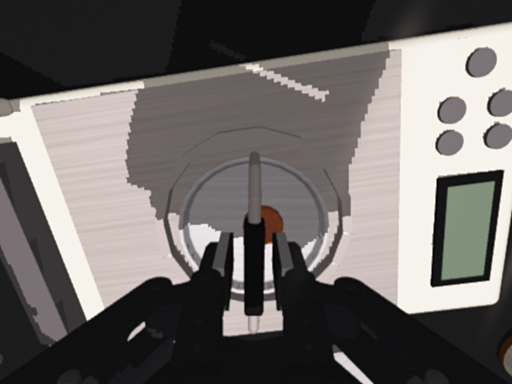

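The grip (254,268) stands centred between the pads, lengthwise and across. I close on it in steps.

{"name": "apply_moves", "arguments": {
  "rows": [
    {"dx": 0,"dy": 0,"dz": 0,"twist": 0,"grip": 0.2},
    {"dx": 0,"dy": 0,"dz": 0,"twist": 0,"grip": 0.15},
    {"dx": 0,"dy": 0,"dz": 0,"twist": 0,"grip": 0.12},
    {"dx": 0,"dy": 0,"dz": 0,"twist": 0,"grip": 0.1},
    {"dx": 0,"dy": 0,"dz": 0,"twist": 0,"grip": 0},
    {"dx": 0,"dy": 0,"dz": 0,"twist": 0,"grip": 0},
    {"dx": 0,"dy": 0,"dz": 0,"twist": 0,"grip": 0},
    {"dx": 0,"dy": 0,"dz": 0,"twist": 0,"grip": 0}
  ],
  "squeeze": 50
}}

```text
time: 11.65
tool_pos: [0.5788, -0.2241, 0.0909]
tool_rot: [[-0.995, 0.103, 0.0], [0.103, 0.995, 0.0], [0.0, 0.0, -1.0]]
contact_force: [-1.1, 1.8, 2.9]
width: 0.0092
finger_force: 49.1
```

{"name": "apply_moves", "arguments": {
  "rows": [
    {"dx": 0,"dy": 0,"dz": -0.05,"twist": 0,"grip": 0},
    {"dx": 0,"dy": 0,"dz": -0.1,"twist": 0,"grip": 0},
    {"dx": 0,"dy": 0,"dz": -0.15,"twist": 0,"grip": 0},
    {"dx": 0,"dy": 0,"dz": -0.2,"twist": 0,"grip": 0},
    {"dx": 0,"dy": 0,"dz": -0.2,"twist": 0,"grip": 0},
    {"dx": 0,"dy": 0,"dz": -0.15,"twist": 0,"grip": 0},
    {"dx": 0,"dy": 0,"dz": -0.1,"twist": 0,"grip": 0},
    {"dx": 0,"dy": 0,"dz": -0.05,"twist": 0,"grip": 0}
  ],
  "squeeze": 50
}}

```text
time: 12.65
tool_pos: [0.5789, -0.2242, 0.1512]
tool_rot: [[-0.995, 0.103, 0.0], [0.103, 0.995, -0.0], [-0.0, 0.0, -1.0]]
contact_force: [-0.4, 0.1, -2.9]
width: 0.0091
finger_force: 48.7
```

```bash
python3 - <<'E'
from h import *
s=read_state(); print(np.round(s['tool_pos'],4),s['time'],s['width'],s['finger_force'])
f,z,K,R,o=cam("wrist"); g=cam("scene")[0][150:270,80:240]
cv2.imwrite("pics/w5.png",np.hstack([cv2.resize(f,(400,300)),cv2.resize(g,(400,300))]))
E
```

```text
[ 0.5789 -0.2242  0.1512] 12.65 0.009087958185135915 48.67925763130188
```

View pics/w5.png

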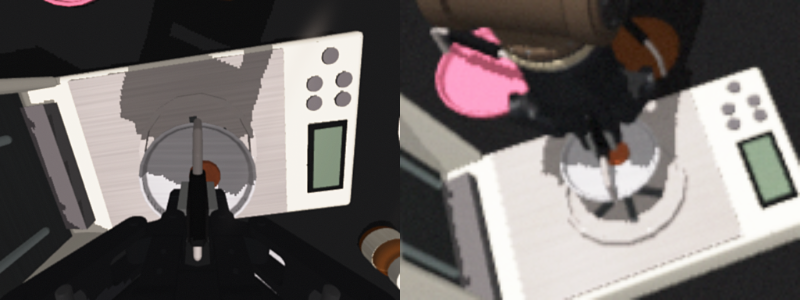

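The pan is out of the ring and level, with the tablet on it (left (211,173), right (620,153)). I carry it gently to the tray.

{"name": "apply_moves", "arguments": {
  "rows": [
    {"dx": 0.006,"dy": 0.05,"dz": 0,"twist": 0,"grip": 0},
    {"dx": 0.011,"dy": 0.1,"dz": 0,"twist": 0,"grip": 0},
    {"dx": 0.023,"dy": 0.2,"dz": 0,"twist": 0,"grip": 0},
    {"dx": 0.034,"dy": 0.3,"dz": 0,"twist": 0,"grip": 0},
    {"dx": 0.046,"dy": 0.4,"dz": 0,"twist": 0,"grip": 0},
    {"dx": 0.046,"dy": 0.4,"dz": 0,"twist": 0,"grip": 0},
    {"dx": 0.046,"dy": 0.4,"dz": 0,"twist": 0,"grip": 0},
    {"dx": 0.046,"dy": 0.4,"dz": 0,"twist": 0,"grip": 0}
  ],
  "squeeze": 50
}}

```text
time: 13.75
tool_pos: [0.5771, -0.0861, 0.151]
tool_rot: [[-0.995, 0.102, 0.0], [0.102, 0.995, 0.0], [-0.0, 0.0, -1.0]]
contact_force: [0.9, -0.6, -1.7]
width: 0.0091
finger_force: 48.7
```

{"name": "apply_moves", "arguments": {
  "rows": [
    {"dx": 0.046,"dy": 0.4,"dz": 0,"twist": 0,"grip": 0},
    {"dx": 0.046,"dy": 0.4,"dz": 0,"twist": 0,"grip": 0},
    {"dx": 0.046,"dy": 0.4,"dz": 0,"twist": 0,"grip": 0},
    {"dx": 0.046,"dy": 0.4,"dz": 0,"twist": 0,"grip": 0},
    {"dx": 0.046,"dy": 0.4,"dz": 0,"twist": 0,"grip": 0},
    {"dx": 0.046,"dy": 0.4,"dz": 0,"twist": 0,"grip": 0},
    {"dx": 0.046,"dy": 0.4,"dz": 0,"twist": 0,"grip": 0},
    {"dx": 0.046,"dy": 0.4,"dz": 0,"twist": 0,"grip": 0}
  ],
  "squeeze": 50
}}

```text
time: 14.75
tool_pos: [0.5745, 0.1071, 0.151]
tool_rot: [[-0.995, 0.102, 0.0], [0.102, 0.995, 0.0], [-0.0, 0.0, -1.0]]
contact_force: [0.6, 0.8, -2.5]
width: 0.0088
finger_force: 48.7
```

{"name": "apply_moves", "arguments": {
  "rows": [
    {"dx": 0.034,"dy": 0.3,"dz": 0.03,"twist": 0,"grip": 0},
    {"dx": 0.023,"dy": 0.2,"dz": 0.04,"twist": 0,"grip": 0},
    {"dx": 0.017,"dy": 0.15,"dz": 0.04,"twist": 0,"grip": 0},
    {"dx": 0.008,"dy": 0.07,"dz": 0.02,"twist": 0,"grip": 0},
    {"dx": 0.003,"dy": 0.03,"dz": 0,"twist": 0,"grip": 0},
    {"dx": 0,"dy": 0,"dz": 0,"twist": 0,"grip": 0},
    {"dx": 0,"dy": 0,"dz": 0,"twist": 0,"grip": 0},
    {"dx": 0,"dy": 0,"dz": 0,"twist": 0,"grip": 0}
  ],
  "squeeze": 50
}}

```text
time: 15.75
tool_pos: [0.5748, 0.15, 0.1432]
tool_rot: [[-0.995, 0.103, 0.0], [0.103, 0.995, 0.0], [-0.0, 0.0, -1.0]]
contact_force: [-0.4, 0.3, -2.4]
width: 0.0091
finger_force: 48.7
```

```bash
python3 - <<'E'
from h import *
s=read_state(); print(np.round(s['tool_pos'],4),s['time'],s['width'],s['finger_force'])
f,z,K,R,o=cam("wrist"); S=cam("scene"); P=cloud(S[1],*S[2:]); a=P[...,:2]
m=(np.hypot(a[...,0]-.575,a[...,1]-.15)<.065)&(P[...,2]>.1)&(P[...,2]<.125); q=P[m]
print("pan z",np.nanpercentile(q[:,2],[5,50,95]).round(4),cv2.minEnclosingCircle(q[:,:2].astype(np.float32)))
u,v=512*0,0
cv2.imwrite("pics/w6.png",np.hstack([cv2.resize(f,(400,300)),cv2.resize(S[0][110:260,200:400],(400,300))]))
E
```

```text
[0.5748 0.15   0.1432] 15.75 0.009072116078757813 48.718140721321106
pan z [0.1133 0.1161 0.1231] ((0.5760021209716797, 0.14980927109718323), 0.04875480756163597)
```

View pics/w6.png

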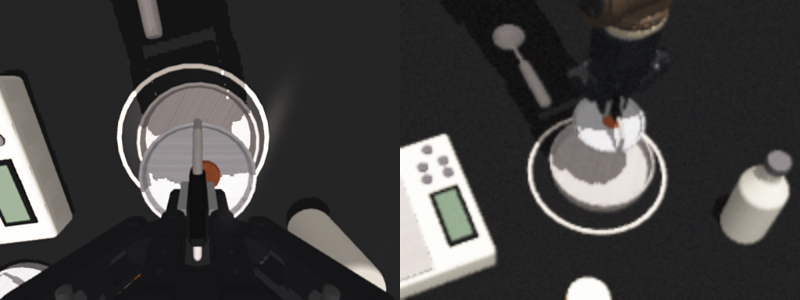

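The pan hangs level over the tray's middle at (0.576, 0.150). Its floor top is at ~0.115 m, so the underside is ~0.11 m. The tablet is on it and the tray is inside the line, so I'm handing in.

```bash
python3 -c "
from workcell import *
print(sign_off())"
```

```text
the job is handed in; nothing more can be done
None
```

The job is handed in, with the tray inside the white line, the pan held level and still over the tray's middle with its underside about 11 cm above the bench, the tablet on it, and the bottle, jar and spoon never touched; no verdict came back.

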